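Open the marked compartment of the specimen carousel

ROBOT

A 7-joint arm with a two-finger parallel gripper is mounted at the origin on the work surface. World frame = base frame: x ahead of the robot, y to its left, z up, the work surface at z = 0. Lengths are in m, angles in rad, forces in N, time in s.
With the tool pointing down it reaches from about 0.4 to 0.925 m from the base axis. Payload 4.1 kg.
Tool frame: the origin (TCP) lies on the front face of the gripper's body, between the roots of the fingers; the fingertips stand 73 mm ahead of it and the grasp point (between the pads) lies 54 mm ahead of it; z points along the fingers, y is the line along which they close (so a half turn about z gives the same grasp; the last joint's range is limited). The gripper opens to 85 mm and grips with 20 to 120 N. Pads are 22 mm wide; open, the fingers measure 114 mm over their backs; the gripper's body (76 mm by 85 mm) begins 54 mm behind the grasp point. The pads swing forward as they close: fully open they stand 13 mm farther back than shut.
Start: joints at [1.222, 0.398, 0.045, 1.537, -0.019, 1.207, -0.051], TCP at [0.161, -0.63, 0.304] pointing down, gripper open.
Joint ranges: [-2.82, 2.82], [-0.49, 2.23], [-1.37, 1.46], [0, 2.46], [-1.36, 4.5], [0.23, 2], [-2.94, 2.94]. Speed limits (rad/s): [2.57, 2.57, 3.14, 3.14, 3.14, 3.14, 3.14].

INTERFACE

Orientations are given as a rotation vector (axis times angle).
In Python, from station import * gives the robot as it stands.
- The arm moves only by the shell command python3 -m creep 'ROWS'. ROWS is JSON, a list of rows, each an object with "angular": the turn, a rotation vector about the world's x, y, z scaled (see below), a list of three; "offset": the shift along the world's x, y, z scaled (see below), a list of three; "fingers": the closure, from 0 (fully open) to 1 (shut). In form: [{"angular": [ax, ay, az], "offset": [x, y, z], "fingers": fingers}, ...]. A call has 1 to 8 rows; each row is the pose to reach, as a shift and turn from the pose commanded when the call began; what a row does not reach only later rows make up. The controller multiplies each number of a shift by 0.5 m and each number of a turn by pi/2 rad. A row lasts 1/8 s, in which the tool goes at most 62.5 mm and 10.7 degrees, less where a joint would pass 70% of its speed; a pose out of reach is approached as far as the arm can. A call with a number of a shift or a turn outside -1 to 1 is refused whole. A call with a gripper value outside its range is refused whole. The fingers move at their own pace and stop on an object; the grip force is fixed at half the most. Time passes only in rows, so rows that repeat a pose let the fingers close. It gives the time, the measured TCP pose, the force, the opening and the grip force at its end, in the units of the state.
- read_state(): the state, without advancing time (a new reading comes with each control period).
- grab_frame(name): name is "scene" or "top" or "wrist"; returns the picture (384x512x3 uint8, red, green, blue); there is no depth.
- camera_params(name): a dict with "fovy" (degrees; the focal length in pixels is half the picture's height over the tangent of half this angle, whatever the lens; pixels are square), "cx", "cy" (the principal point, pixels), "distortion" ([k1, k2, p1, p2, k3] as OpenCV has them; the pictures are not rectified), "cam_to_world" (4x4, takes a point from camera to world coordinates). Camera axes: x right, y up, looking along -z (the intrinsics and any distortion apply to the point x, -y, -z); pixel columns grow to the right and rows downward; lengths in m; the calibration is good to about 2 mm. A picture is of the moment at which its call begins: read the wrist's pose just before it. camera_params takes no time and is no camera call; for the wrist camera it gives the pose at the moment of the call.
- hand_in(): hands the job in; it is judged then, once.
The state is a dict: "t": time; "q": joint angles; "qvel": joint speeds; "joint_torque": joint torques, N m; "tool_pos": TCP position; "eef_rot": TCP orientation; "contact_force": force on the tool from outside, world axes, zero at the start; "moment": the same for the moment, N m; "width": finger opening in m; "finger_force": force on a finger pad.
Only numpy, scipy, OpenCV 4.12 (cv2) and the standard library are available. Lean on these libraries where they do the work, as an engineer would, in place of code of your own. Each camera call takes 0.05 s, during which the arm holds its last target. There are 200 camera calls.

TASK

On the microscopy bench, turn the slotted cover of the round specimen carousel until its wedge-shaped opening lies squarely over the compartment marked by the tall round pin on the rim, then let go and leave it there. The other marker, a low square block, marks a compartment that is not wanted.

Things in the scene. Friction and masses are not known exactly. Their poses are not given: they have to be found in the camera images.
- cover_bar (a point): On the cover's vertical turning axis, in the aluminium grip bar (60 mm long, 14 thick, 36 tall) standing across the middle of the black cover disc (164 mm wide). 79 mm above the table, 23 above the disc, 13 below the bar's top. x: along the bar towards the opening, y: across it, z: up. The carousel (white tub and 236 mm flange, six equal compartments) is fixed; its place and heading vary.
- cover_opening (a point): Middle of the outer edge of the cover's one opening, a wedge 52 degrees wide cut from the rim inwards to 30 mm from the axis. The point is 80 mm from the turning axis, 56 mm above the table, and turns with the cover.
- pin_top (a point): Top of the tall marker, an upright steel pin (14 mm diameter, 60 mm tall) fixed on the flange 102 mm from the axis, straight out from the middle of the wanted compartment; 72 mm above the table. A low steel block (18 mm square, 12 high) marks another. One stands at +60, the other at -60 degrees of cover turn, which is which varies; the cover turns clear of both.
- cover (a joint): Turn of the cover, rad, growing anticlockwise seen from above; stops at -1.7 and 1.7. The two marked compartments lie at -1.05 and 1.05; it starts between -0.35 and 0.35. Light friction (0.05 N m); it stays where it is left and cannot lift off.
There are look-alikes about, which are no part of the job. Leave any green look-alike of the part that bears cover_bar alone.

How it is judged:
At the end, for the whole second after the job is handed in: The cover is at rest with the middle of its opening's outer edge within 30 mm (horizontally) of the tall round pin, which is within about 13 degrees of exactly in line with it (22 mm when exactly in line) (horizontal distance between cover_opening and pin_top below 0.03 m and velocity of joint cover between -0.05 and 0.05 rad/s); the robot touches nothing.
It also fails if it takes over 32 s, if anything falls off the work surface, if the arm or the gripper's body presses on something with over 40 N, if the wrist force passes 120 N, or if a joint passes its speed limit or range.

## Working session

There is one attempt and no reset: what is moved stays moved. The work goes in short steps, Python scripts to look and compute and a shell command to move; the robot and the scene stay as the last step left them, time stands still between calls to the robot, and variables do not carry over. Pictures are saved under pics/ and viewed, at most 10 in all, crops included, and the job is handed in when it is done.

```bash
mkdir -p pics
cat > h.py <<'E'
from station import *
import numpy as np, cv2
def K(p,h=384):
    f=h/2/np.tan(np.radians(p["fovy"])/2)
    return np.array([[f,0,p["cx"]],[0,f,p["cy"]],[0,0,1.]])
def ray(p,uv):
    n=cv2.undistortPoints(np.array(uv,float).reshape(-1,1,2),K(p),np.array(p["distortion"],float)).reshape(-1,2)
    d=np.c_[n[:,0],-n[:,1],-np.ones(len(n))]
    T=np.array(p["cam_to_world"]); return T[:3,3],d@T[:3,:3].T
def onplane(p,uv,z):
    o,d=ray(p,uv); return o+d*((z-o[2])/d[:,2])[:,None]
def project(p,X):
    T=np.array(p["cam_to_world"]); c=(np.atleast_2d(X)-T[:3,3])@T[:3,:3]
    c=c*[1,-1,-1]
    return cv2.projectPoints(c,np.zeros(3),np.zeros(3),K(p),np.array(p["distortion"],float))[0].reshape(-1,2)
E
python3 - <<'E'
from h import *
s=read_state(); print(s)
a=grab_frame("top");b=grab_frame("scene")
cv2.imwrite("pics/top.png",a[:,:,::-1]);cv2.imwrite("pics/scene.png",b[:,:,::-1])
print(camera_params("top"))
E
```

```text
{'t': 0.0, 'q': array([ 1.22200377,  0.39920044,  0.04503331,  1.5378993 , -0.01868247,
        1.20689237, -0.05068379]), 'qvel': array([ 2.75225050e-04, -8.01613516e-04, -6.99394260e-05, -2.14708449e-03,
        2.74974185e-04, -7.38966129e-04, -5.46718750e-04]), 'joint_torque': array([ 2.27169726e-04, -4.75122464e+01,  1.36448119e+00, -2.54221612e+01,
        1.14734101e-02,  9.51957802e-03, -9.97551695e-06]), 'tool_pos': array([ 0.16058453, -0.62933619,  0.30284928]), 'eef_rot': array([-3.11517220e+00, -3.91322334e-01,  6.24248067e-04]), 'contact_force': array([ 0.05160152,  0.75469261, -0.12573693]), 'moment': array([-0.00371683, -0.01511804,  0.00266312]), 'finger_force': 0.0, 'width': 0.08546885360676815}
{'fovy': 54.35092273922247, 'cx': 251.15986860890024, 'cy': 190.4857373612069, 'distortion': array([0.01902999, 0.        , 0.        , 0.        , 0.        ]), 'cam_to_world': array([[-1.09605053e-02,  9.82510689e-01, -1.85883335e-01,
         2.97905957e-01],
       [-9.99453378e-01, -4.96583445e-03,  3.26846332e-02,
         1.02366893e-03],
       [ 3.11899356e-02,  1.86139967e-01,  9.82028055e-01,
         1.05604376e+00],
       [ 0.00000000e+00,  0.00000000e+00,  0.00000000e+00,
         1.00000000e+00]])}
```

View pics/top.png

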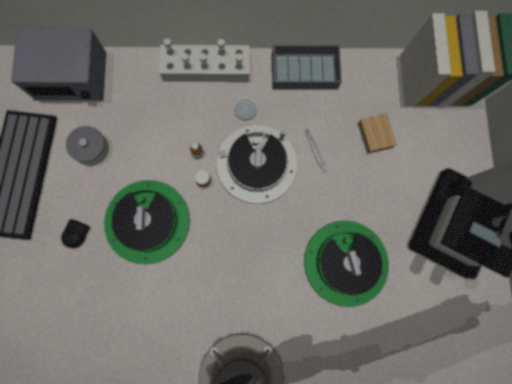

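View pics/scene.png

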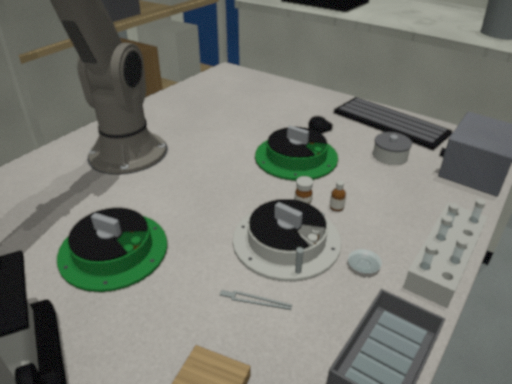

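Three carousels appear in the top view: green at (147,221), green at (347,263), and white at (257,163). The white one fits ("white tub and flange"), and the green ones are look-alikes. I'll confirm this in one crop and measure it.

Run:
```python
from h import *
a=cv2.imread("pics/top.png");b=cv2.imread("pics/scene.png")
A=cv2.resize(a[115:210,207:307],None,fx=4,fy=4,interpolation=3)
B=cv2.resize(b[185:280,225:345],None,fx=3.3,fy=4,interpolation=3)
cv2.imwrite("pics/crop.png",np.hstack([A,B]))
p=camera_params("top")
g=cv2.cvtColor(a,cv2.COLOR_BGR2GRAY)
m=np.zeros_like(g);m[115:210,207:307]=(g[115:210,207:307]<60)*255
c=max(cv2.findContours(m,0,2)[0],key=cv2.contourArea)
h=cv2.convexHull(c); e=cv2.fitEllipse(h);print("disc",e,onplane(p,[e[0]],.056))
P=onplane(p,h.reshape(-1,2),.056)
print(cv2.minEnclosingCircle(P[:,:2].astype(np.float32)))
```

```text
disc ((257.2312316894531, 159.38494873046875), (55.06783676147461, 56.413978576660156), 98.0468978881836) [[ 0.57471721 -0.05003281  0.056     ]]
((0.5757512450218201, -0.05127166584134102), 0.07979575544595718)
```

View pics/crop.png

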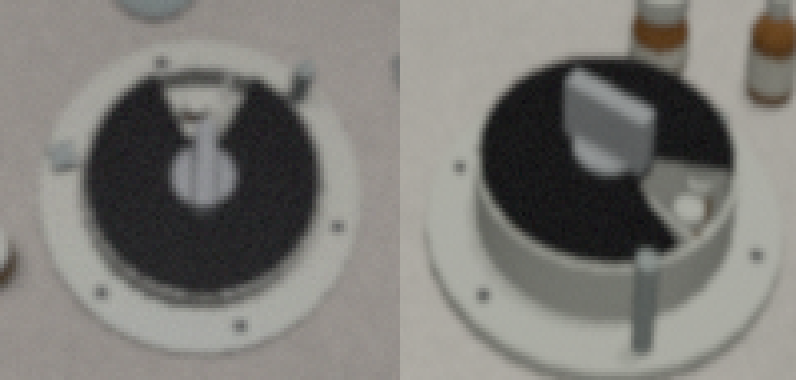

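The white carousel is confirmed. In the crop, the opening points up at about (205,80). The tall pin is at upper right, top about (303,68), which is full-image (282.7,132). The low block is at left, crop (62,155), full-image (222.5,153.8).

Run:
```python
from h import *
p=camera_params("top")
C=np.array([.5752,-.0507])
px=lambda x,y:[207+x/4-.4,115+y/4-.4]
for n,(x,y),z in [("pin",(304,66),.072),("block",(62,154),.024),("openL",(160,82),.056),("openR",(251,88),.056),("barfar",(206,122),.092),("barnear",(202,205),.092)]:
    P=onplane(p,[px(x,y)],z)[0,:2]; d=P-C; print(n,P,np.hypot(*d),np.degrees(np.arctan2(d[1],d[0])))
from scipy.spatial.transform import Rotation as R
M=R.from_rotvec(read_state()["eef_rot"]).as_matrix();print(M)
# scene camera: pin top + disc ellipse
q=camera_params("scene"); print(onplane(q,[[225+648/3.3,185+250/4]],.072))
b=cv2.imread("pics/scene.png");g=cv2.cvtColor(b,6);m=np.zeros_like(g);m[190:255,240:335]=(g[190:255,240:335]<60)*255
c=max(cv2.findContours(m,0,2)[0],key=cv2.contourArea);P=onplane(q,cv2.convexHull(c).reshape(-1,2),.056)
print(cv2.minEnclosingCircle(P[:,:2].astype(np.float32)))
```

```text
pin [ 0.6510518  -0.12064483] 0.10317836053542274 -42.679922823584235
block [0.60235543 0.04852665] 0.1028753874309567 74.69457873493907
openL [ 0.64505484 -0.0212204 ] 0.07582048386256826 22.880343275027823
openR [ 0.64064111 -0.08495071] 0.07386236624000468 -27.626756345194853
barfar [ 0.60443244 -0.05108503] 0.029234970775890313 -0.7546256330562537
barnear [ 0.54698018 -0.04759762] 0.02838983560152259 173.72630323036222
[[ 9.68936127e-01  2.47310484e-01 -5.52772532e-04]
 [ 2.47311075e-01 -9.68934651e-01  1.69529578e-03]
 [-1.16336041e-04 -1.77934009e-03 -9.99998410e-01]]
[[0.83808754 0.01814218 0.072     ]]
((0.5766070485115051, -0.05400543659925461), 0.0812150090932846)
```

Pin heading is about -43.5° and the opening and bar are at about -3°, so the turn needed is about -41°. The axis is near (0.5755, -0.0515). First I'll move above the bar.

```bash
python3 -m creep '[{"angular":[0,0,-0.03],"offset":[0.05,0.07,0],"fingers":0},{"angular":[0,0,-0.06],"offset":[0.11,0.15,0],"fingers":0},{"angular":[0,0,-0.09],"offset":[0.17,0.23,0],"fingers":0},{"angular":[0,0,-0.12],"offset":[0.23,0.32,0],"fingers":0},{"angular":[0,0,-0.15],"offset":[0.29,0.41,0],"fingers":0},{"angular":[0,0,-0.18],"offset":[0.35,0.50,0],"fingers":0},{"angular":[0,0,-0.19],"offset":[0.41,0.58,0],"fingers":0},{"angular":[0,0,-0.19],"offset":[0.47,0.67,0],"fingers":0}]'
```

```text
t: 1.1
tool_pos: [0.3962, -0.2935, 0.3037]
eef_rot: [3.14, -0.077, -0.0]
contact_force: [0.8, 0.1, -0.3]
width: 0.0853
finger_force: 0.0
```

```bash
python3 -m creep '[{"angular":[0,0,0],"offset":[0.06,0.08,0],"fingers":0},{"angular":[0,0,0],"offset":[0.12,0.16,0],"fingers":0},{"angular":[0,0,0],"offset":[0.18,0.24,0],"fingers":0},{"angular":[0,0,0],"offset":[0.24,0.32,-0.02],"fingers":0},{"angular":[0,0,0],"offset":[0.30,0.41,-0.05],"fingers":0},{"angular":[0,0,0],"offset":[0.34,0.46,-0.08],"fingers":0},{"angular":[0,0,0],"offset":[0.358,0.486,-0.1],"fingers":0},{"angular":[0,0,0],"offset":[0.358,0.486,-0.1],"fingers":0}]'
python3 - <<'E'
from h import *
p=camera_params("wrist");a=grab_frame("wrist");cv2.imwrite("pics/w.png",a[:,:,::-1])
print(p,read_state()["q"])
print("pred axis",project(p,[[.5755,-.0515,.092],[.5755,-.0515,.056]]))
E
```

```text
t: 2.1
tool_pos: [0.5742, -0.0515, 0.2528]
eef_rot: [-3.141, 0.074, 0.004]
contact_force: [-0.3, -0.1, 0.4]
width: 0.0853
finger_force: 0.0
{'fovy': 65.99975656784194, 'cx': 254.7293757269942, 'cy': 191.82298570636254, 'distortion': array([-0.03917198,  0.        ,  0.        ,  0.        ,  0.        ]), 'cam_to_world': array([[-4.72753104e-02,  9.56123142e-01,  2.89125548e-01,
         6.48109240e-01],
       [-9.98881875e-01, -4.53129576e-02, -1.34809372e-02,
        -5.59263763e-02],
       [ 2.11697620e-04, -2.89439585e-01,  9.57196261e-01,
         3.23398009e-01],
       [ 0.00000000e+00,  0.00000000e+00,  0.00000000e+00,
         1.00000000e+00]])} [ 0.2995767   0.32741779 -0.34928087  1.76694842  0.12677666  1.07074349
 -1.71392459]
pred axis [[253.46435324 195.05103685]
 [253.61361511 183.52837607]]
```

View pics/w.png

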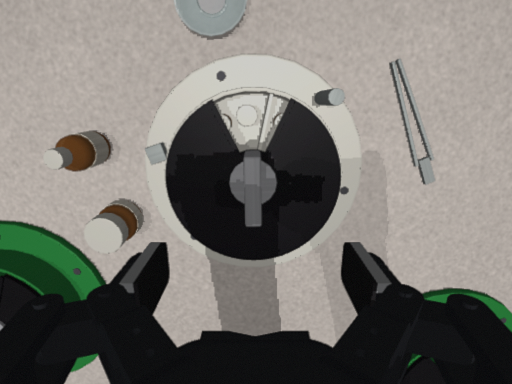

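The wrist view shows the opening at top, edges (215,101) and (289,101), the bar from (252,150) to (253,226), the tall pin's top at (337,97), and the low block at (156,153). I'll refine the numbers from this view.

Run:
```python
from h import *
p=camera_params("wrist");a=cv2.imread("pics/w.png");g=cv2.cvtColor(a,6)
m=np.zeros_like(g);m[85:262,160:348]=(g[85:262,160:348]<45)*255
c=max(cv2.findContours(m,0,2)[0],key=cv2.contourArea);P=onplane(p,cv2.convexHull(c).reshape(-1,2),.056)
(cx,cy),r=cv2.minEnclosingCircle(P[:,:2].astype(np.float32));print("disc",cx,cy,r)
B=onplane(p,[[252,150],[253,226]],.092)[:,:2];print("bar mid",B.mean(0),np.hypot(*(B[0]-B[1])))
d=B[0]-B[1];print("bar deg",np.degrees(np.arctan2(d[1],d[0])))
C=np.array([cx,cy])
for n,u,z in [("pin",(337,97),.072),("block",(155,151),.024),("oL",(215,101),.056),("oR",(289,101),.056)]:
    P=onplane(p,[u],z)[0,:2]-C;print(n,np.hypot(*P),np.degrees(np.arctan2(P[1],P[0])))
```

```text
disc 0.5770502686500549 -0.05188160017132759 0.08198651671409607
bar mid [ 0.58020988 -0.05249462] 0.06473918541157514
bar deg -2.2232226693352417
pin 0.103131897003118 -45.254044212459874
block 0.10258679668186897 73.45977580085831
oL 0.07973303517867958 21.056755144770744
oR 0.07966666705591408 -26.61991894705771
```

```bash
python3 -m creep '[{"angular":[0,0,0],"offset":[0.006,0,-0.04],"fingers":0},{"angular":[0,0,0],"offset":[0.006,0,-0.09],"fingers":0.2},{"angular":[0,0,0],"offset":[0.006,0,-0.14],"fingers":0.3},{"angular":[0,0,0],"offset":[0.006,0,-0.18],"fingers":0.3},{"angular":[0,0,0],"offset":[0.006,0,-0.21],"fingers":0.3},{"angular":[0,0,0],"offset":[0.006,0,-0.226],"fingers":0.3},{"angular":[0,0,0],"offset":[0.006,0,-0.226],"fingers":0.5},{"angular":[0,0,0],"offset":[0.006,0,-0.226],"fingers":0.6}]'
```

```text
t: 3.15
tool_pos: [0.5782, -0.0519, 0.1416]
eef_rot: [3.14, -0.076, 0.002]
contact_force: [0.2, -0.2, -0.1]
width: 0.0344
finger_force: 0.0
```

```bash
python3 -m creep '[{"angular":[0,0,0],"offset":[0,0,0],"fingers":0.8},{"angular":[0,0,0],"offset":[0,0,0],"fingers":1},{"angular":[0,0,0],"offset":[0,0,0],"fingers":1},{"angular":[0,0,0],"offset":[0,0,0],"fingers":1}]'
```

```text
t: 3.65
tool_pos: [0.5785, -0.05, 0.142]
eef_rot: [-3.139, 0.075, -0.003]
contact_force: [-1.6, 5.0, 5.2]
width: 0.0126
finger_force: 59.5
```

Gripped with low side force. Now I'll turn -42°.

```bash
python3 -m creep '[{"angular":[0,0,-0.03],"offset":[0,0,0],"fingers":1},{"angular":[0,0,-0.1],"offset":[0,0,0],"fingers":1},{"angular":[0,0,-0.18],"offset":[0,0,0],"fingers":1},{"angular":[0,0,-0.26],"offset":[0,0,0],"fingers":1},{"angular":[0,0,-0.34],"offset":[0,0,0],"fingers":1},{"angular":[0,0,-0.42],"offset":[0,0,0],"fingers":1},{"angular":[0,0,-0.47],"offset":[0,0,0],"fingers":1},{"angular":[0,0,-0.47],"offset":[0,0,0],"fingers":1}]'
```

```text
t: 4.65
tool_pos: [0.578, -0.0511, 0.142]
eef_rot: [-2.901, 1.204, -0.001]
contact_force: [-1.7, 3.9, 6.4]
width: 0.0126
finger_force: 59.7
```

```bash
python3 -m creep '[{"angular":[0,0,0],"offset":[0,0,0],"fingers":0.8},{"angular":[0,0,0],"offset":[0,0,0],"fingers":0.5},{"angular":[0,0,0],"offset":[0,0,0],"fingers":0.3},{"angular":[0,0,0],"offset":[0,0,0],"fingers":0.3},{"angular":[0,0,0],"offset":[0,0,0.04],"fingers":0.3},{"angular":[0,0,0],"offset":[0,0,0.1],"fingers":0.2},{"angular":[0,0,0],"offset":[0,0,0.17],"fingers":0},{"angular":[0,0,0],"offset":[0,0,0.24],"fingers":0}]'
python3 - <<'E'
from h import *
p=camera_params("wrist");np.save("p.npy",p,allow_pickle=True);a=grab_frame("wrist");cv2.imwrite("pics/w2.png",a[:,:,::-1])
E
```

```text
t: 5.65
tool_pos: [0.5775, -0.052, 0.2619]
eef_rot: [2.901, -1.204, -0.0]
contact_force: [-0.4, 0.0, -0.0]
width: 0.0854
finger_force: 0.0
```

View pics/w2.png

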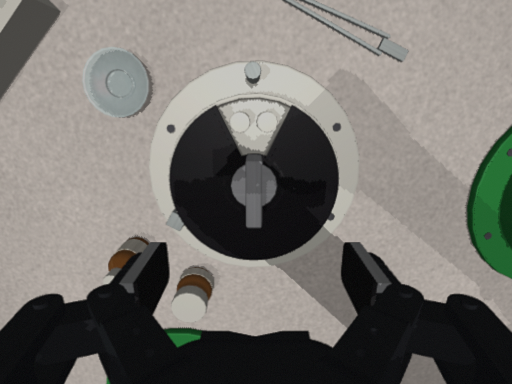

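The opening (edges (218,105) and (290,105), middle about 254) now lies squarely in front of the tall pin at (253,70). The gripper is clear.

```bash
python3 -c "
from station import *
print(hand_in())"
```

```text
the job is handed in; nothing more can be done
None
```

I turned the white carousel's cover about -42°, so its opening is lined up with the tall round pin in the last wrist picture. The gripper has let go and is clear, and I handed the job in at about 5.7 s; no verdict came back.

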